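# Build up and clamp a match-dipping frame

### The job

Load the dipping frame: first set the dark plain lath astride the two rods between the head and the blue clamp bar, then set the pale slat with the match splints astride them between the lath and the clamp bar. Then slide the clamp bar along by its post until lath and slat are packed tight against the head, leave them like that, and do not disturb the purple trays and the jar.

Things in the scene. Friction and masses are not known exactly. Their poses are not given: they have to be found in the camera images.
- frame: fixed dark board 350 x 210 mm, 10 thick, origin centre of underside, on the table. Two level 12 mm steel rods run along its x (about the robot's left) at y = +-65 mm, tops 40 mm up. Wooden head at +x end: 62 mm high, inner face x = +140 mm; tail bar at -x end: 46 mm high, inner face x = -140 mm. A bar hung on the rods has its underside 20 mm above the table.
- head_face (a point): middle of the head's inner face, 40 mm above the table (rod-top level); its x axis is the frame's x, the way the clamp bar is pushed
- clamp (a joint): travel (m) of the blue clamp bar along the rods towards the head. Bar 24 mm thick, 190 wide, 22 to 58 mm above the table. Its middle is at frame x = -122 mm + travel. Starts at 0 to 0.03; reads 0.214 with lath and slat packed tight. About 2.5 N friction; stays where left.
- clamp_post (a point): centre of the top of the clamp bar's round wooden post: 24 mm diameter, in the middle of the bar, 58 to 102 mm above the table; can be pushed or pinched
- lath: plain lath, dark nearly black wood, about 0.11 kg, 180 mm long (own y), 18 thick (own x), 38 high. Two 24 mm wide, 20 mm deep notches, open below, at y = +-65 mm fit over the rods. Either end may face either way. Origin: centre of underside. Starts standing on the table left or right of the frame (side varies), its length pointing roughly away from the robot. 
- loaded_slat: slat of pale wood, about 0.12 kg, 180 mm long (own y), 18 thick (own x), 38 high. Two 24 mm wide, 20 mm deep notches, open below, at y = +-65 mm fit over the rods. Either end may face either way. Origin: centre of underside. Starts standing on the table left or right of the frame (side varies), its length pointing roughly away from the robot. Splints stand 20 mm above its top, 35 to 85 mm either side of the bare middle.
- tray_a: small open purple matchbox tray, 56 x 37 x 18 mm, a bystander; origin centre of underside
- tray_b: a second such purple tray, a bystander; origin centre of underside
- jar: closed amber jar with a red cap, 64 mm in diameter, 85 mm high, a bystander; origin centre of underside
Not all that is in view belongs to the job. Several things look just like the loaded_slat: the one meant starts farthest from the robot's base.

How it is judged (in metres and radians):
On the way, in this order (a step that is already met when the one before it is completed fails the run):
1. the dark lath hangs astride both rods, between head and clamp bar (y of lath in the frame of frame between -0.01 and 0.01 m and z of lath in the frame of frame between 0.014 and 0.026 m and x of lath in the frame of frame between -0.1 and 0.135 m and angle between the x axis of lath and the x axis of frame, either way round below 0.2 rad and linear speed of lath below 0.02 m/s), for 0.2 s.
2. the loaded slat hangs astride both rods, between lath and clamp bar (y of loaded_slat in the frame of frame between -0.01 and 0.01 m and z of loaded_slat in the frame of frame between 0.014 and 0.026 m and x of loaded_slat in the frame of frame between -0.1 and 0.135 m and angle between the x axis of loaded_slat and the x axis of frame, either way round below 0.2 rad and linear speed of loaded_slat below 0.02 m/s), for 0.2 s.
3. the clamp bar is slid up and packs the slat and lath tight against the head (value of joint clamp above 0.206 m), for 0.2 s.
At the end, for the whole second after the job is handed in: Both bars at rest, upright and square astride both rods (centred within 10 mm, undersides 14-26 mm up): lath on the head (middle at frame x 125-135 mm), loaded slat next (105-119 mm), clamp joint 0.206-0.220 (at most 8 mm slack). Bystanders moved under 30 mm (x of lath in the frame of frame between 0.125 and 0.135 m and x of loaded_slat in the frame of frame between 0.105 and 0.119 m and value of joint clamp between 0.206 and 0.22 m and velocity of joint clamp below 0.01 m/s and y of lath in the frame of frame between -0.01 and 0.01 m and z of lath in the frame of frame between 0.014 and 0.026 m and angle between each of lath, loaded_slat's own z axis and vertical below 0.12 rad and angle between the x axis of each of lath, loaded_slat and the x axis of frame, either way round below 0.08 rad and linear speed of each of lath, loaded_slat below 0.02 m/s and y of loaded_slat in the frame of frame between -0.01 and 0.01 m and z of loaded_slat in the frame of frame between 0.014 and 0.026 m); the robot touches nothing.
It fails at once if a purple tray or the jar is shifted by more than 30 mm or tipped over (distance of any of tray_a, tray_b, jar from where it was at the start of the episode above 0.03 m or angle between any of tray_a, tray_b, jar's own z axis and vertical above 0.6 rad).
It also fails if it takes over 69 s, if anything falls off the work surface, if the arm or the gripper's body presses on something with over 40 N, if the wrist force passes 120 N, or if a joint passes its speed limit or range.

### The arm

A 6-joint arm with a two-finger parallel gripper is mounted at the origin on the work surface. World frame = base frame: x ahead of the robot, y to its left, z up, the work surface at z = 0. Lengths are in mm, angles in rad, forces in N, time in s.
With the tool pointing down it reaches from about 350 to 875 mm from the base axis. Payload 4.2 kg.
Tool frame: the origin (TCP) lies between the finger pads; the fingertips stand 25 mm ahead of it and the grasp point (between the pads) lies 6 mm ahead of it; z points along the fingers, y is the line along which they close (so a half turn about z gives the same grasp; the last joint's range is limited). The gripper opens to 85 mm and grips with 20 to 120 N. Pads are 22 mm wide; open, the fingers measure 114 mm over their backs; the gripper's body (76 mm by 85 mm) begins 54 mm behind the grasp point. The pads swing forward as they close: fully open they stand 13 mm farther back than shut.
Start: joints at [1.47, 0.385, 0.008, 0, -1.194, -0.259], TCP at [220.021, 584.97, 256.312] pointing down, gripper open.
Joint ranges: [-3.14, 3.14], [-1.21, 2.06], [-1.07, 1.41], [-3.16, 2.05], [-2.99, -0.16], [-3.1, 3.1]. Speed limits (rad/s): [2.79, 2.79, 3.14, 3.14, 3.14, 3.14].

### API

Orientations are given as a unit quaternion [x, y, z, w].
In Python, from bench import read_state, get_image, job_done gives the robot as it stands.
- The arm moves only by the tool play_rows, never from a script. Its argument "series" is a list of rows, each a list of 6 numbers: the shift along the world's x, y, z in mm, then the turn, a rotation vector about the world's x, y, z in units of 6 degrees (1.0 is 6 degrees). A call has 1 to 20 rows; each row shifts and turns the commanded pose from where the row before left it; what a row does not reach is not made up. A row lasts 1/12 s, in which the tool goes at most 41.7 mm and 7.16 degrees, less where a joint would pass 70% of its speed; a pose out of reach is approached as far as the arm can. A call is refused whole if a number of a shift passes 41.7 or a number of a turn 1, either way. A call with a gripper value outside its range is refused whole. "gripper" is the opening, from 0 (shut) to 1 (fully open), set as the call begins (left out, the last holds). The fingers move at their own pace and stop on an object; the grip force is fixed at half the most. Time passes only in rows, so rows that do not move let the fingers close. It gives the time, the measured TCP pose, the force, the opening and the grip force at its end, in the units of the state.
- read_state(): the state, without advancing time (a new reading comes with each control period).
- get_image(name): name is "scene" or "top"; returns a dict with "image" (384x512x3 uint8, red, green, blue), "fx", "fy", "cx", "cy" (pixels), "dist_coeffs" ([k1, k2, p1, p2, k3] as OpenCV has them; the pictures are not rectified), "eye" and "rotation" of the camera in the world. Camera axes: x right, y down, z forward; pixel columns grow to the right and rows downward; lengths in mm; the calibration is good to about 2 mm. A picture is of the moment at which its call begins. There is no depth.
- job_done(): hands the job in; it is judged then, once.
The state is a dict: "clock": time; "joints": joint angles; "joint_vel": joint speeds; "joint_efforts": joint torques, N m; "position": TCP position; "ee_rot": TCP orientation; "contact_force": force on the tool from outside, world axes, zero at the start; "wrist_torque": the same for the moment, N m; "gripper_width": finger opening in mm; "grasp_force": force on a finger pad.
Only numpy, scipy, OpenCV 4.12 (cv2) and the standard library are available. Lean on these libraries where they do the work, as an engineer would, in place of code of your own. Each camera call takes 0.05 s, during which the arm holds its last target. There are 200 camera calls.

## Working session

There is one attempt and no reset: what is moved stays moved. The work goes in short steps, Python scripts to look and compute and a tool call to move; the robot and the scene stay as the last step left them, time stands still between calls to the robot, and variables do not carry over. Pictures are saved under pics/ and viewed, at most 10 in all, crops included, and the job is handed in when it is done.

Besides the shell and the picture viewer there is one more tool, called after ">>>" as name([rows], argument=value, ...), one row to a line, values as JSON. play_rows: Moves the arm, as the interface text tells. Its arguments: {"type":"object","properties":{"series":{"type":"array","items":{"type":"array","items":{"type":"number"}}},"gripper":{"type":"number"}},"required":["series"]}

```bash
mkdir -p pics; cat > h.py <<'E'
import numpy as np, cv2
from bench import read_state, get_image, job_done
def K(d): return np.array([[d['fx'],0,d['cx']],[0,d['fy'],d['cy']],[0,0,1]])
def snap(n,f=None):
    d=get_image(n)
    if f: cv2.imwrite('pics/'+f,cv2.cvtColor(np.array(d['image']),cv2.COLOR_RGB2BGR))
    return d
def ray(d,px,z):
    px=np.array(px,float).reshape(-1,1,2)
    u=cv2.undistortPoints(px,K(d),np.array(d['dist_coeffs'],float)).reshape(-1,2)
    v=np.c_[u,np.ones(len(u))]@np.array(d['rotation']).T
    e=np.array(d['eye']); return e+v*((z-e[2])/v[:,2])[:,None]
E
python3 - <<'E'
from h import *
import pickle
D={n:snap(n,n+'0.png') for n in('scene','top')}
pickle.dump(D,open('d0.pkl','wb'))
for n in D: print(n,D[n]['eye'],np.round(D[n]['rotation'],3).tolist(),D[n]['fx'])
s=read_state();print(s)
E
```

```text
scene [1199.49987766 -457.77557362  890.76339702] [0.804, 0.449, -0.181, -0.345] 454.81994480469206
top [ 274.20652462  -13.77856999 1442.56656173] [0.712, -0.696, 0.06, -0.073] 448.472902737959
{'clock': 0.1, 'joints': array([ 1.46958952e+00,  3.85457786e-01,  6.74546006e-03, -4.10207390e-04,
       -1.19402748e+00, -2.58584355e-01]), 'joint_vel': array([ 1.53869896e-03, -7.58874597e-04,  8.53832545e-04,  2.35534136e-03,
        3.45647897e-04, -1.53416444e-05]), 'joint_efforts': array([-7.99387944e-04, -3.93318880e+01,  1.88930172e+01,  4.19797942e+00,
       -2.59636545e-03,  6.67228662e-06]), 'position': array([219.87822041, 584.52651335, 255.34115885]), 'ee_rot': array([ 9.83848361e-01, -1.79001180e-01, -1.13667742e-04,  9.83720999e-04]), 'contact_force': array([-0.63961763, -0.24252867, -0.12938845]), 'wrist_torque': array([-0.02155515, -0.05846811,  0.02033122]), 'grasp_force': 0.0, 'gripper_width': 85.4041588304699}
```

View pics/top0.png

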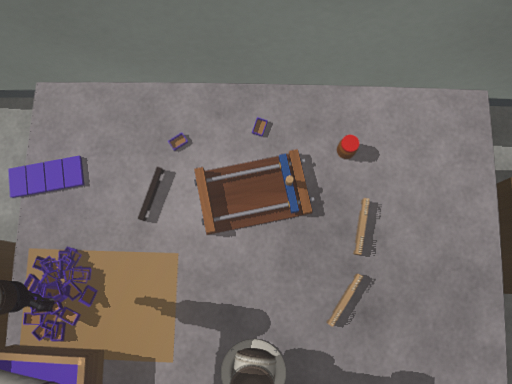

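View pics/scene0.png

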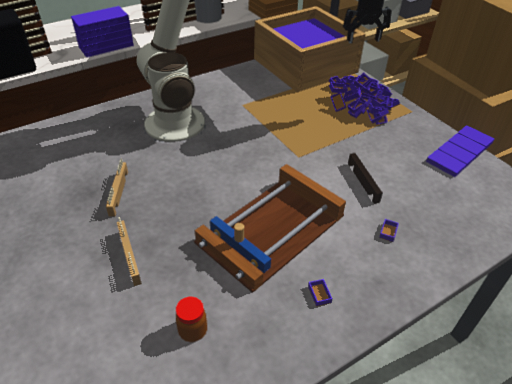

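Top view: the dark lath is at about (152,195), left of the frame (head at (207,198), clamp and post at (289,180)). The two pale slats are at (362,227) and (346,300), with the first one farther from the base. I'll measure them now.

```bash
cat > m.py <<'E'
from h import *
def rect(d,mask,z,box=None):
    m=mask.astype(np.uint8)
    if box: t=np.zeros_like(m); x0,y0,x1,y1=box; t[y0:y1,x0:x1]=m[y0:y1,x0:x1]; m=t
    n,l,s,c=cv2.connectedComponentsWithStats(m)
    i=1+np.argmax(s[1:,4]); ys,xs=np.where(l==i)
    P=ray(d,np.c_[xs,ys],z)[:,:2]
    r=cv2.minAreaRect(P.astype(np.float32)); b=cv2.boxPoints(r)
    c=P.mean(0); w,v=np.linalg.eigh(np.cov((P-c).T)); a=v[:,1]; a=a*np.sign(a[0])
    t=np.degrees(np.arctan2(a[1],a[0]))
    return len(P),np.round(c,1),'rect',np.round(r[0],1),np.round(r[1],1),'long axis deg %.1f'%t
E
python3 - <<'E'
from m import *
import pickle
D=pickle.load(open('d0.pkl','rb'))
for n,B in dict(top=dict(lath=(135,160,170,225),far=(350,190,382,262),near=(322,268,370,332),blue=(270,145,305,215)),
  scene=dict(lath=(340,145,385,205),far=(110,215,145,290),near=(100,158,132,218),blue=(205,212,275,272))).items():
    d=D[n]; I=np.array(d['image']); h=cv2.cvtColor(I,cv2.COLOR_RGB2HSV); H,S,V=[h[...,k].astype(int) for k in range(3)]
    print(n)
    print('lath',rect(d,V<50,38,B['lath']))
    for k in('far','near'): print(k,rect(d,(H<25)&(S>70)&(V>80),38,B[k]))
    print('blue',rect(d,(H>95)&(H<125)&(S>120),58,B['blue']))
I=cv2.imread('pics/top0.png')
a=cv2.resize(I[140:240,190:320],None,fx=4,fy=4,interpolation=cv2.INTER_CUBIC)
b=cv2.resize(I[155:230,125:180],(220,300),interpolation=cv2.INTER_CUBIC);c=cv2.resize(I[190:265,340:395],(220,300),interpolation=cv2.INTER_CUBIC)
o=np.zeros((600,760,3),np.uint8);o[:400,:520]=a;o[:300,530:750]=b;o[300:,530:750]=c
cv2.imwrite('pics/crop0.png',o)
J=cv2.imread('pics/scene0.png')
cv2.imwrite('pics/crop1.png',cv2.resize(J[160:290,190:350],None,fx=4.5,fy=4.5,interpolation=cv2.INTER_CUBIC))
E
```

```text
topTraceback (most recent call last):
  File "<stdin>", line 8, in <module>
  File "m.py", line 7, in rect
    P=ray(d,np.c_[xs,ys],z)[:,:2]
      ~~~^^^^^^^^^^^^^^^^^^
  File "h.py", line 11, in ray
    v=np.c_[u,np.ones(len(u))]@np.array(d['rotation']).T
      ~~~~~~~~~~~~~~~~~~~~~~~~^~~~~~~~~~~~~~~~~~~~~~~~~~
ValueError: matmul: Input operand 1 has a mismatch in its core dimension 0, with gufunc signature (n?,k),(k,m?)->(n?,m?) (size 4 is different from 3)
```

```bash
sed -i "s/np.array(d\['rotation'\]).T/Rotation.from_quat(d['rotation']).as_matrix().T/; 1a from scipy.spatial.transform import Rotation" h.py
cat > a.py <<'E'
from m import *
import pickle
D=pickle.load(open('d0.pkl','rb'))
for n,B in dict(top=dict(lath=(135,160,170,225),far=(350,190,382,262),near=(322,268,370,332),blue=(270,145,305,215)),
  scene=dict(lath=(340,145,385,205),far=(110,215,145,290),near=(100,158,132,218),blue=(205,212,275,272))).items():
    d=D[n]; I=np.array(d['image']); h=cv2.cvtColor(I,cv2.COLOR_RGB2HSV); H,S,V=[h[...,k].astype(int) for k in range(3)]
    print(n)
    print('lath',rect(d,V<50,38,B['lath']))
    for k in('far','near'): print(k,rect(d,(H<25)&(S>70)&(V>80),38,B[k]))
    print('blue',rect(d,(H>95)&(H<125)&(S>120),58,B['blue']))
I=cv2.imread('pics/top0.png')
a=cv2.resize(I[140:240,190:320],None,fx=4,fy=4,interpolation=cv2.INTER_CUBIC)
b=cv2.resize(I[155:230,125:180],(220,300),interpolation=cv2.INTER_CUBIC);c=cv2.resize(I[190:265,340:395],(220,300),interpolation=cv2.INTER_CUBIC)
o=np.zeros((600,760,3),np.uint8);o[:400,:520]=a;o[:300,530:750]=b;o[300:,530:750]=c
cv2.imwrite('pics/crop0.png',o)
J=cv2.imread('pics/scene0.png')
cv2.imwrite('pics/crop1.png',cv2.resize(J[160:290,190:350],None,fx=4.5,fy=4.5,interpolation=cv2.INTER_CUBIC))
E
python3 a.py
```

```text
top
lath (53, array([544. , 333.9]), 'rect', array([540.9, 334. ]), array([ 7.4, 98. ]), 'long axis deg -17.0')
far (370, array([ 454.7, -330.8]), 'rect', array([ 456. , -331.3]), array([ 24.6, 181.9]), 'long axis deg -9.7')
near (404, array([ 227. , -275.4]), 'rect', array([ 228.2, -276.5]), array([ 24. , 179.7]), 'long axis deg -31.6')
blue (204, array([ 536.2, -109.4]), 'rect', array([ 537.6, -108.9]), array([88.2, 24.5]), 'long axis deg 14.1')
scene
lath (584, array([564.6, 329. ]), 'rect', array([561. , 329.4]), array([ 40.3, 207.7]), 'long axis deg -18.9')
far (440, array([ 462.4, -334.5]), 'rect', array([ 457. , -333.8]), array([ 19.2, 182.3]), 'long axis deg -9.6')
near (448, array([ 243.7, -278.5]), 'rect', array([ 244.1, -280.1]), array([ 33., 211.]), 'long axis deg -30.0')
blue (886, array([ 604.5, -103.4]), 'rect', array([ 598., -105.]), array([203.4,  40.6]), 'long axis deg 12.2')
```

View pics/crop0.png

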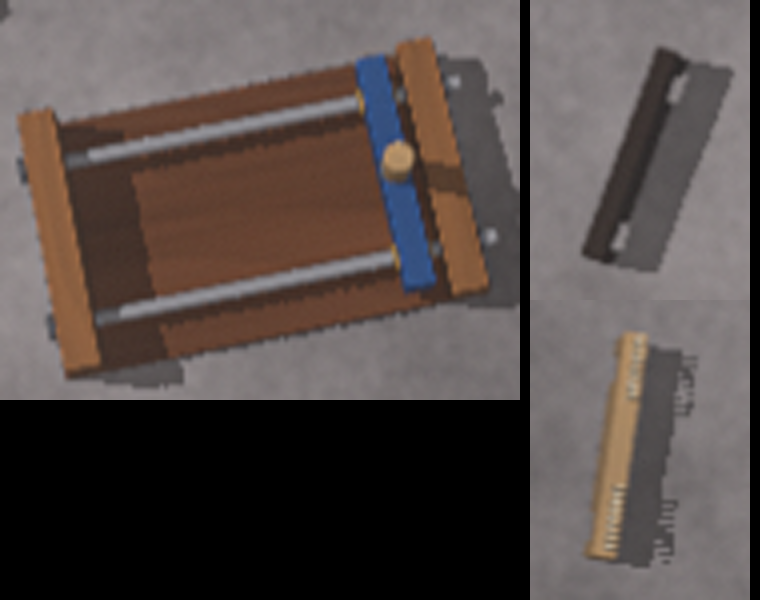

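View pics/crop1.png

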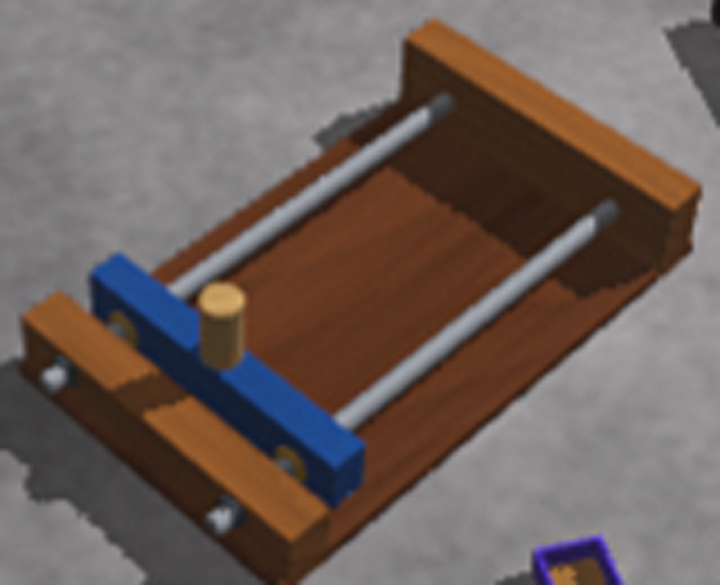

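The crops show the head's top corners, the blue bar and the post clearly in both views. In crop0 the post top is at (399,154), the head runs from (18,117) to (101,366), and the lath's top face is the brown strip from (657,48) to (595,258). I'll turn these corners into positions.

```bash
cat > b.py <<'E'
from m import *
import pickle
D=pickle.load(open('d0.pkl','rb'))
T=lambda p,o=(190,140),s=4:(np.array(p,float)+.5)/s-.5+o
def q(nm,n,p,z,**k):
    P=ray(D[n],T(p,**k),z)[:,:2]; 
    a=(P[0]+P[1]-P[2]-P[3])/2; print(nm,n,'c',np.round(P.mean(0),1),'len %.1f ang %.2f'%(np.hypot(*a),np.degrees(np.arctan2(a[1],a[0]))),'w %.1f'%np.hypot(*(P[0]-P[1])))
S=dict(o=(190,160),s=4.5)
q('head','top',[(18,117),(53,109),(101,366),(68,376)],62)
q('tail','top',[(397,45),(432,38),(489,288),(455,295)],46)
q('blue','top',[(357,62),(384,56),(435,285),(405,291)],58)
print('post',ray(D['top'],T([(399,154)]),102),ray(D['scene'],T([(222,300)],**S),102))
q('head','scene',[(672,211),(700,190),(433,20),(404,43)],62,**S)
q('tail','scene',[(290,545),(328,518),(60,293),(22,317)],46,**S)
q('blue','scene',[(337,463),(363,442),(117,253),(90,268)],58,**S)
q('lath','top',[(655,50),(678,56),(606,261),(583,252)],38,o=(-7.5,155))
for n,B in(('top',(135,160,170,225)),('scene',(340,145,390,210))):
    I=np.array(D[n]['image']).astype(int)
    for t in(50,60,70): print(n,t,rect(D[n],I.max(2)<t,38,B))
    if n=='scene':
        p=(I.max(2)<60);x0,y0,x1,y1=B;ys,xs=np.where(p[y0:y1,x0:x1]);print(cv2.boxPoints(cv2.minAreaRect(np.c_[xs+x0,ys+y0].astype(np.float32))))
J=cv2.imread('pics/scene0.png')
a=cv2.resize(J[145:210,340:390],None,fx=8,fy=8,interpolation=cv2.INTER_CUBIC)
b=cv2.resize(J[215:290,105:150],None,fx=7,fy=7,interpolation=cv2.INTER_CUBIC)
o=np.zeros((530,740,3),np.uint8);o[:520,:400]=a;o[:525,410:725]=b;cv2.imwrite('pics/crop2.png',o)
E
python3 b.py
```

```text
head top c [524.7 164.3] len 210.4 ang 13.09 w 28.6
tail top c [ 595.3 -137.2] len 208.8 ang 12.90 w 29.0
blue top c [585.8 -98.2] len 189.0 ang 12.44 w 22.2
post [[590.14378592 -98.50973981 102.        ]] [[589.17899808 -98.1188729  102.        ]]
head scene c [529.3 163.3] len 206.8 ang 13.23 w 25.4
tail scene c [ 599.6 -137.3] len 209.1 ang 12.44 w 25.3
blue scene c [587.2 -97.4] len 187.8 ang 13.48 w 19.2
lath top c [546.9 345.3] len 174.6 ang -15.75 w 19.8
top 50 (53, array([544. , 333.9]), 'rect', array([540.9, 334. ]), array([ 7.4, 98. ]), 'long axis deg -17.0')
top 60 (202, array([551.8, 336.1]), 'rect', array([544.7, 340.9]), array([ 23., 176.]), 'long axis deg -14.9')
top 70 (404, array([544.6, 342.5]), 'rect', array([545.3, 341. ]), array([ 26.9, 177. ]), 'long axis deg -16.8')
scene 50 (584, array([564.6, 329. ]), 'rect', array([561. , 329.4]), array([ 40.3, 207.7]), 'long axis deg -18.9')
scene 60 (606, array([564.9, 328.9]), 'rect', array([560.6, 329.4]), array([ 40.8, 208.5]), 'long axis deg -18.9')
scene 70 (630, array([564.8, 328.6]), 'rect', array([559.4, 329.2]), array([ 43.3, 210.8]), 'long axis deg -19.0')
[[343.9297  157.95888]
 [354.36206 151.15517]
 [384.68036 197.64323]
 [374.248   204.44695]]
```

View pics/crop2.png

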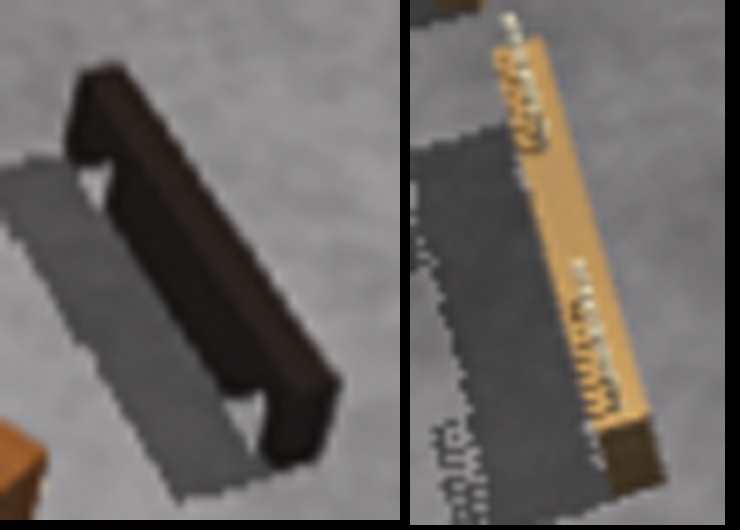

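Crop2 shows the lath's top corners at (82,72), (122,66), (338,380), (302,394), and the slat's at (494,50), (543,38), (650,412), (600,430).

```bash
cat >> b.py <<'E'
print()
q('lath','scene',[(302,394),(338,380),(122,66),(82,72)],38,o=(340,145),s=8)
q('slat','scene',[(600,430),(650,412),(543,38),(494,50)],38,o=(105-410/7,215),s=7)
q('slat','top',[(620,332),(648,334),(612,556),(590,554)],38,o=(340-132.5,190-75),s=4)
s=read_state()
R=Rotation.from_quat(s['ee_rot']).as_matrix();print(R.round(3),s['position'])
E
python3 b.py | sed -n '/^$/,$p'
```

```text
lath scene c [548.1 347.5] len 177.9 ang -16.36 w 15.6
slat scene c [ 456.8 -332.1] len 179.0 ang -9.34 w 16.7
slat top c [ 457.4 -331.9] len 179.4 ang -9.47 w 22.5
[[ 0.936 -0.352 -0.001]
 [-0.352 -0.936 -0.002]
 [ 0.     0.002 -1.   ]] [219.87822041 584.52651335 255.34115885]
```

>>> play_rows([
  [23.4,-17,-10,0,0,0.05],
  [23.4,-17,-10,0,0,0.05],
  [23.4,-17,-10,0,0,0.05],
  [23.4,-17,-10,0,0,0.05],
  [23.4,-17,-10,0,0,0.05],
  [23.4,-17,-10,0,0,0.05],
  [23.4,-17,-10,0,0,0.05],
  [23.4,-17,-10,0,0,0.05],
  [23.4,-17,-10,0,0,0.05],
  [23.4,-17,-10,0,0,0.05],
  [23.4,-17,-10,0,0,0.05],
  [23.4,-17,-10,0,0,0.05],
  [23.4,-17,-10,0,0,0.05],
  [23.4,-17,-10,0,0,0.05],
  [0,-0.5,0,0,0,0],
  [0,0,0,0,0,0],
], gripper=0.7)

```text
clock: 1.43
position: [548.1, 344.8, 114.7]
ee_rot: [0.99, -0.144, -0.001, 0.001]
contact_force: [-0.0, 0.2, 0.3]
gripper_width: 59.6
grasp_force: 0.0
```

>>> play_rows([
  [0,1,-14,0,0,0],
  [0,0.5,-14,0,0,0],
  [0,0,-14,0,0,0],
  [0,0,-14,0,0,0],
  [0,0,-14,0,0,0],
  [0,0,-13,0,0,0],
  [0,0,0,0,0,0],
  [0,0,0,0,0,0],
])

```text
clock: 2.1
position: [546.8, 348.6, 33.2]
ee_rot: [0.99, -0.142, -0.0, 0.0]
contact_force: [-0.3, 0.4, 0.2]
gripper_width: 59.7
grasp_force: 0.0
```

>>> play_rows([
  [0,0,0,0,0,0],
  [0,0,0,0,0,0],
  [0,0,0,0,0,0],
  [0,0,0,0,0,0],
  [0,0,0,0,0,0],
  [0,0,0,0,0,0],
  [0,0,0,0,0,0],
  [0,0,0,0,0,0],
  [0,0,0,0,0,0],
  [0,0,0,0,0,0],
], gripper=0)

```text
clock: 2.93
position: [548.1, 348.6, 34.6]
ee_rot: [0.99, -0.143, 0.001, -0.001]
contact_force: [-1.8, 0.6, 5.2]
gripper_width: 17.1
grasp_force: 59.7
```

>>> play_rows([
  [0,0,10,0,0,0],
  [0,0,20,0,0,0],
  [0,0,20,0,0,0],
  [0,0,20,0,0,0],
  [0,0,20,0,0,0],
  [0,0,10,0,0,0],
  [0,-21.8,0,0,0,0.41],
  [0,-21.8,0,0,0,0.41],
  [0,-21.8,0,0,0,0.41],
  [0,-21.8,0,0,0,0.41],
  [0,-21.8,0,0,0,0.41],
  [0,-21.8,0,0,0,0.41],
  [0,-21.8,0,0,0,0.41],
  [0,-21.8,0,0,0,0.41],
  [0,-21.8,0,0,0,0.41],
  [0,-21.8,0,0,0,0.41],
  [-0.8,-21.8,0,0,0,0.41],
  [-0.8,-21.8,0,0,0,0.41],
  [0,0,0,0,0,0],
  [0,0,0,0,0,0],
])

```text
clock: 4.6
position: [545.6, 85.2, 133.0]
ee_rot: [0.994, 0.113, -0.001, 0.0]
contact_force: [0.2, 0.5, -1.1]
gripper_width: 17.2
grasp_force: 59.0
```

```bash
python3 - <<'E'
from h import *
import pickle
print(read_state()['position'],read_state()['gripper_width'])
D={n:snap(n) for n in('scene','top')};pickle.dump(D,open('d1.pkl','wb'))
a=cv2.cvtColor(D['scene']['image'],cv2.COLOR_RGB2BGR)[130:290,190:350]
b=cv2.cvtColor(D['top']['image'],cv2.COLOR_RGB2BGR)[130:250,190:290]
o=np.zeros((480,800,3),np.uint8);o[:,:480]=cv2.resize(a,(480,480),interpolation=2);o[:380,483:800]=cv2.resize(b,(317,380),interpolation=2)
cv2.imwrite('pics/c3.png',o)
E
```

```text
[545.55811397  85.21585625 132.97745518] 17.21534070123154
```

View pics/c3.png

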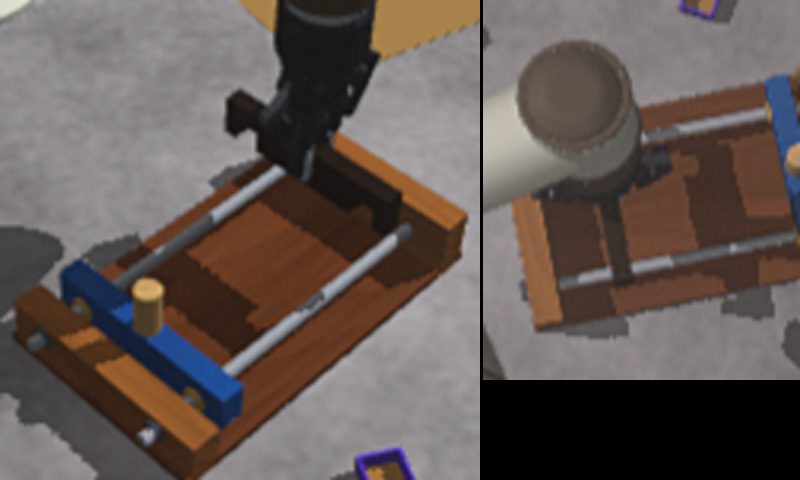

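```bash
python3 - <<'E'
from h import *
import pickle
D=pickle.load(open('d1.pkl','rb'))
d=D['scene']
P=ray(d,(np.array([(376,204),(401,191),(245,91),(226,97)])+.5)/3-.5+(190,130),136.5)[:,:2]
print(P.round(1),P.mean(0)); 
f=np.array([-.228,.974]);g=np.array([-.974,-.228])
O=np.array([562.7,13.6])
print((P-O)@f,(P-O)@g, (P.mean(0)-O)@g)
I=cv2.cvtColor(d['image'],cv2.COLOR_RGB2BGR)[155:210,260:330]
cv2.imwrite('pics/c4.png',cv2.resize(I,None,fx=10,fy=10,interpolation=2))
E
```

```text
[[630.9  87.5]
 [629.4 113.9]
 [461.3  75.7]
 [459.6  57.2]] [545.32944088  83.59712754]
[56.46316968 82.51842058 83.6125757  65.95659287] [-83.3053626  -87.88167624  84.59168598  90.43367088] 0.9595795054743853
```

View pics/c4.png

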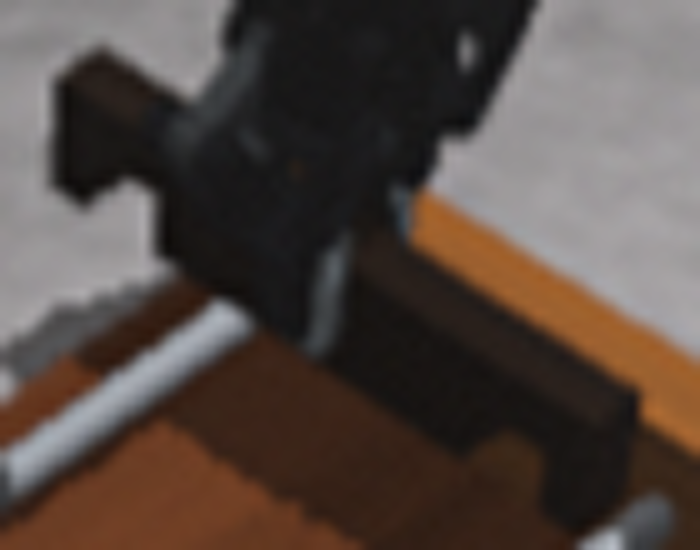

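>>> play_rows([
  [0,0,-12,0,0,0],
  [0,0,-12,0,0,0],
  [0,0,-12,0,0,0],
  [0,0,-10,0,0,0],
  [0,0,-8,0,0,0],
  [0,0,-6,0,0,0],
  [0,0,-6,0,0,0],
  [0,0,-6,0,0,0],
  [0,0,-3,0,0,0],
  [0,0,0,0,0,0],
])

```text
clock: 5.53
position: [545.7, 86.2, 57.6]
ee_rot: [0.993, 0.114, -0.001, 0.0]
contact_force: [-0.1, 0.4, -0.2]
gripper_width: 16.7
grasp_force: 59.0
```

Past the rod tops (top at 40, underside about 23) with no contact, so the notches are over the rods. I'll lower the rest and release.

>>> play_rows([
  [0,0,-2,0,0,0],
  [0,0,-1,0,0,0],
  [0,0,0,0,0,0],
])

```text
clock: 5.78
position: [546.1, 86.3, 55.4]
ee_rot: [0.993, 0.114, 0.0, -0.0]
contact_force: [0.2, 0.5, 0.2]
gripper_width: 17.2
grasp_force: 59.0
```

>>> play_rows([
  [0,0,0,0,0,0],
  [0,0,0,0,0,0],
  [0,0,0,0,0,0],
  [0,0,0,0,0,0],
  [0,0,0,0,0,0],
  [0,0,8,0,0,0],
  [0,0,15,0,0,0],
  [0,0,25,0,0,0],
  [0,0,35,0,0,0],
  [0,0,35,0,0,0],
], gripper=0.6)

```text
clock: 6.62
position: [545.4, 86.1, 174.6]
ee_rot: [0.993, 0.114, -0.001, 0.0]
contact_force: [0.8, 0.9, 0.5]
gripper_width: 51.5
grasp_force: 0.0
```

>>> play_rows([
  [-6.3,-29.9,0,0,0,-0.27],
  [-6.3,-29.9,0,0,0,-0.27],
  [-6.3,-29.9,0,0,0,-0.27],
  [-6.3,-29.9,0,0,0,-0.27],
  [-6.3,-29.9,0,0,0,-0.27],
  [-6.3,-29.9,0,0,0,-0.27],
  [-6.3,-29.9,0,0,0,-0.27],
  [-6.3,-29.9,0,0,0,-0.27],
  [-6.3,-29.9,0,0,0,-0.27],
  [-6.3,-29.9,-10,0,0,-0.27],
  [-6.3,-29.9,-10,0,0,-0.27],
  [-6.3,-29.9,-10,0,0,-0.27],
  [-6.3,-29.9,-10,0,0,-0.27],
  [-6.3,-29.9,-10,0,0,-0.27],
  [0,0,0,0,0,0],
  [0,0,0,0,0,0],
], gripper=0.7)

```text
clock: 7.95
position: [456.9, -333.5, 122.9]
ee_rot: [0.996, -0.085, -0.001, -0.0]
contact_force: [-0.1, -0.3, -0.4]
gripper_width: 60.1
grasp_force: 0.0
```

```bash
python3 - <<'E'
from m import *
d=snap('scene');I=np.array(d['image'])
print(read_state()['position'])
print(rect(d,I.max(2)<50,58,(190,150,350,290)))
a=cv2.cvtColor(I,cv2.COLOR_RGB2BGR)[140:300,90:350]
cv2.imwrite('pics/c5.png',cv2.resize(a,None,fx=3,fy=3,interpolation=2))
E
```

```text
[ 457.54125636 -332.6852566   123.54466293]
(967, array([568.6,  73.9]), 'rect', array([560.9,  67.8]), array([104.6, 200. ]), 'long axis deg 7.4')
```

View pics/c5.png

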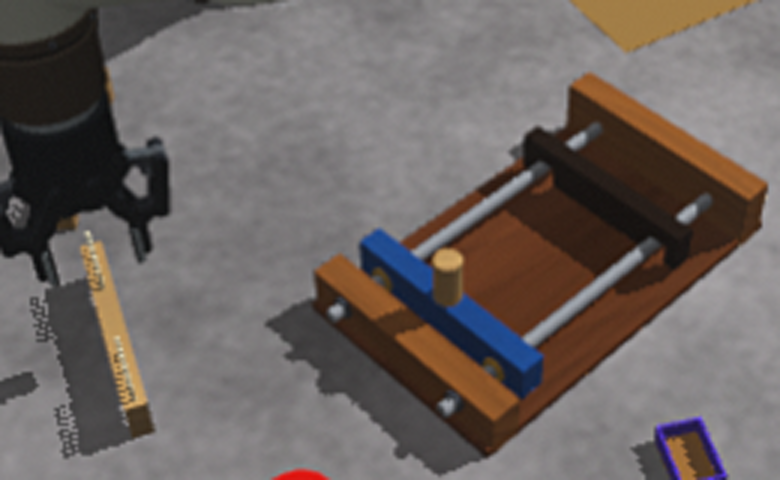

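The lath, from (535,130) to (690,245) in the crop, hangs square on both rods. The gripper is above the far slat at (120,340). I'll lower to TCP z≈33 and grasp.

>>> play_rows([
  [0,0,-15,0,0,0],
  [0,0,-15,0,0,0],
  [0,0,-15,0,0,0],
  [0,0,-15,0,0,0],
  [0,0,-15,0,0,0],
  [0,0,-15,0,0,0],
  [0,0,0,0,0,0],
  [0,0,0,0,0,0],
])

```text
clock: 8.67
position: [458.3, -331.3, 33.7]
ee_rot: [0.997, -0.082, -0.0, 0.0]
contact_force: [0.1, -0.5, 1.0]
gripper_width: 59.6
grasp_force: 0.0
```

>>> play_rows([
  [0,0,0,0,0,0],
  [0,0,0,0,0,0],
  [0,0,0,0,0,0],
  [0,0,0,0,0,0],
  [0,0,0,0,0,0],
  [0,0,0,0,0,0],
  [0,0,0,0,0,0],
  [0,0,0,0,0,0],
  [0,0,0,0,0,0],
  [0,0,0,0,0,0],
], gripper=0)

```text
clock: 9.5
position: [458.7, -332.5, 34.6]
ee_rot: [0.997, -0.083, 0.001, 0.0]
contact_force: [0.3, 1.1, 6.7]
gripper_width: 17.2
grasp_force: 59.5
```

>>> play_rows([
  [0,0,10,0,0,0],
  [0,0,25,0,0,0],
  [0,0,30,0,0,0],
  [0,0,30,0,0,0],
  [0,0,30,0,0,0],
  [0,0,15,0,0,0],
  [8,27,0,0,0,0.29],
  [8,27,0,0,0,0.29],
  [8,27,0,0,0,0.29],
  [8,27,0,0,0,0.29],
  [8,27,0,0,0,0.29],
  [8,27,0,0,0,0.29],
  [8,27,0,0,0,0.29],
  [8,27,0,0,0,0.29],
  [8,27,0,0,0,0.29],
  [8,27,0,0,0,0.29],
  [8,27,0,0,0,0.29],
  [8,27,0,0,0,0.29],
  [8,27,0,0,0,0.29],
  [0,0,0,0,0,0],
])

```text
clock: 11.17
position: [563.1, 22.4, 173.6]
ee_rot: [0.993, 0.116, 0.001, -0.0]
contact_force: [0.3, -0.1, -0.7]
gripper_width: 17.2
grasp_force: 58.8
```

>>> play_rows([
  [0,0,-10,0,0,0],
  [0,0,-15,0,0,0],
  [0,0,-10,0,0,0],
  [0,0,-5,0,0,0],
  [0,0,0,0,0,0],
])

```text
clock: 11.58
position: [560.5, 17.6, 131.5]
ee_rot: [0.994, 0.113, -0.002, 0.0]
contact_force: [-0.0, -0.4, -0.5]
gripper_width: 16.8
grasp_force: 58.8
```

```bash
python3 - <<'E'
from m import *
import pickle
d=snap('scene');pickle.dump(d,open('d2.pkl','wb'));s=read_state();print(s['position'],s['ee_rot'])
a=cv2.cvtColor(d['image'],cv2.COLOR_RGB2BGR)[130:230,210:340]
cv2.imwrite('pics/c6.png',cv2.resize(a,None,fx=6,fy=6,interpolation=2))
E
```

```text
[561.24260816  17.87538419 132.5330685 ] [ 9.93589572e-01  1.13042739e-01 -1.01738845e-03  2.57981931e-04]
```

View pics/c6.png

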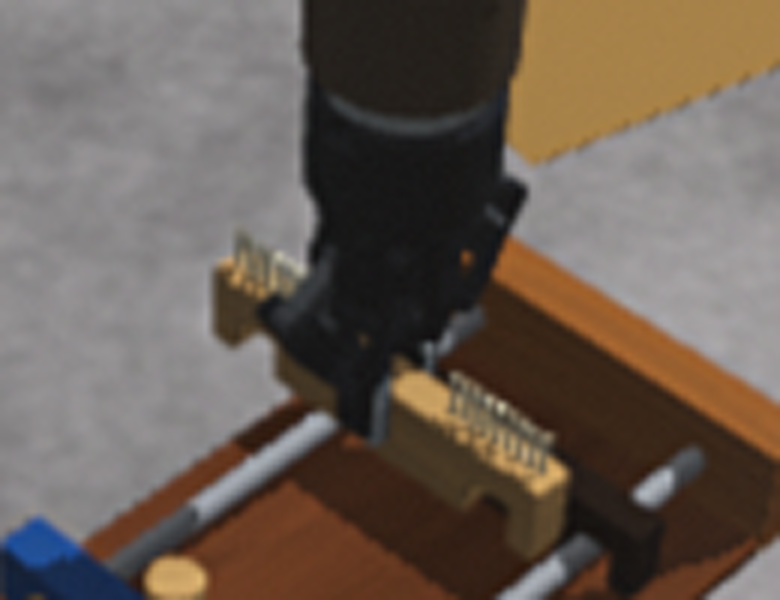

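```bash
python3 - <<'E'
from h import *
import pickle
d=pickle.load(open('d2.pkl','rb'))
P=ray(d,(np.array([(538,496),(571,478),(232,254),(213,268)])+.5)/6-.5+(210,130),136)[:,:2]
O=np.array([562.7,13.6]);f=np.array([-.228,.974]);g=np.array([-.974,-.228])
print(P.mean(0),((P-O)@f).round(1),((P-O)@g).round(1),(P.mean(0)-O)@g)
E
```

```text
[560.5742812   14.99378744] [-6.6  9.9  8.  -3.9] [-88.1 -90.8  93.3  92.6] 1.7526665744499756
```

>>> play_rows([
  [1.5,0,-12,0,0,0],
  [0,0,-12,0,0,0],
  [0,0,-12,0,0,0],
  [0,0,-10,0,0,0],
  [0,0,-8,0,0,0],
  [0,0,-6,0,0,0],
  [0,0,-6,0,0,0],
  [0,0,-6,0,0,0],
  [0,0,-3,0,0,0],
  [0,0,0,0,0,0],
  [0,0,0,0,0,0],
])

```text
clock: 12.55
position: [563.4, 18.8, 58.3]
ee_rot: [0.994, 0.114, 0.0, 0.0]
contact_force: [-0.4, -0.3, -1.1]
gripper_width: 17.2
grasp_force: 58.8
```

>>> play_rows([
  [0,0,-2,0,0,0],
  [0,0,-1,0,0,0],
  [0,0,0,0,0,0],
])

```text
clock: 12.8
position: [563.3, 18.8, 55.3]
ee_rot: [0.994, 0.114, 0.0, -0.0]
contact_force: [-0.9, -0.2, -0.9]
gripper_width: 17.0
grasp_force: 58.8
```

>>> play_rows([
  [0,0,0,0,0,0],
  [0,0,0,0,0,0],
  [0,0,0,0,0,0],
  [0,0,0,0,0,0],
  [0,0,0,0,0,0],
  [0,0,8,0,0,0],
  [0,0,15,0,0,0],
  [0,0,25,0,0,0],
  [0,0,35,0,0,0],
  [0,0,35,0,0,0],
], gripper=0.6)

```text
clock: 13.63
position: [562.7, 18.5, 174.6]
ee_rot: [0.994, 0.114, -0.001, 0.0]
contact_force: [1.3, 0.2, 0.2]
gripper_width: 51.3
grasp_force: 0.0
```

>>> play_rows([
  [3.5,-15.3,0,0,0,0],
  [3.5,-15.3,0,0,0,0],
  [3.5,-15.3,0,0,0,0],
  [3.5,-15.3,0,0,0,0],
  [3.5,-15.3,0,0,0,0],
  [3.5,-15.3,0,0,0,0],
  [3.5,-15.3,0,0,0,0],
  [3.5,-15.3,0,0,0,0],
  [3.5,-15.3,0,0,0,0],
  [3.5,-15.3,0,0,0,0],
  [0,0,0,0,0,0],
  [0,0,0,0,0,0],
  [0,0,0,0,0,0],
], gripper=0)

```text
clock: 14.72
position: [598.1, -134.0, 173.6]
ee_rot: [0.994, 0.114, 0.0, -0.0]
contact_force: [0.5, 0.2, -0.2]
gripper_width: -0.1
grasp_force: 0.0
```

```bash
python3 - <<'E'
from h import *
d=snap('scene');s=read_state();print(s['position'],s['gripper_width'])
a=cv2.cvtColor(d['image'],cv2.COLOR_RGB2BGR)[130:290,190:350]
cv2.imwrite('pics/c7.png',cv2.resize(a,None,fx=3.6,fy=3.6,interpolation=2))
E
```

```text
[ 598.1520735  -133.68205976  173.57035292] -0.18281739953814746
```

View pics/c7.png

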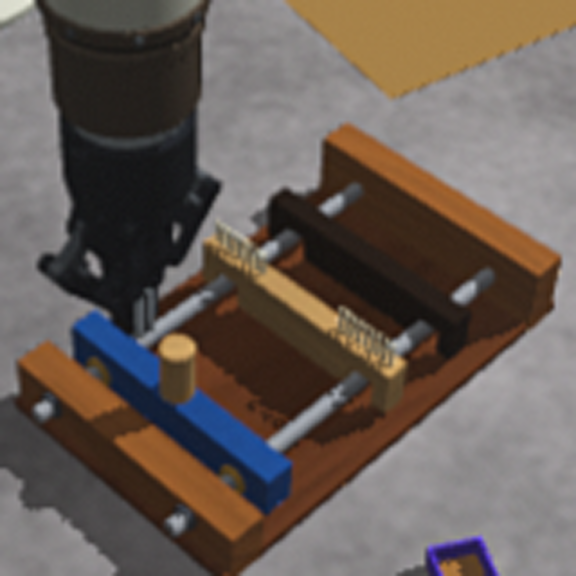

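>>> play_rows([
  [0,0,-12,0,0,0],
  [0,0,-12,0,0,0],
  [0,0,-12,0,0,0],
  [0,0,-12,0,0,0],
  [0,0,-12,0,0,0],
  [0,0,-10,0,0,0],
  [0,0,-7,0,0,0],
  [0,0,0,0,0,0],
])

```text
clock: 15.43
position: [597.4, -133.7, 94.7]
ee_rot: [0.994, 0.114, -0.002, -0.0]
contact_force: [-0.2, -0.5, 0.3]
gripper_width: -0.0
grasp_force: 0.0
```

>>> play_rows([
  [-1.1,4.9,0,0,0,0],
  [-1.1,4.9,0,0,0,0],
  [-1.1,4.9,0,0,0,0],
  [-1.1,4.9,0,0,0,0],
  [-1.1,4.9,0,0,0,0],
  [-1.1,4.9,0,0,0,0],
  [0,0,0,0,0,0],
])

```text
clock: 16.02
position: [591.7, -103.8, 96.8]
ee_rot: [0.993, 0.114, 0.0, -0.0]
contact_force: [0.8, -0.1, -0.1]
gripper_width: 0.3
grasp_force: 0.0
```

```bash
cat > bl.py <<'E'
from h import *
import pickle
def st(d):
    h=cv2.cvtColor(np.array(d['image']),cv2.COLOR_RGB2HSV);m=((h[...,0]>95)&(h[...,0]<125)&(h[...,1]>120));m[:,:190]=0;m[:,350:]=0;m[:160]=0;m[290:]=0
    ys,xs=np.where(m); i=np.argmax(xs+ys*.5);j=np.argmax(ys)
    # near-end right extreme top corner: rightmost pixels
    r=xs.max();return len(xs),r,ys[xs==r].min(),ys.max()
print(st(pickle.load(open('d0.pkl','rb'))['scene']),st(pickle.load(open('d2.pkl','rb'))),st(snap('scene')),read_state()['contact_force'])
E
python3 bl.py
```

```text
(887, np.int64(316), np.int64(283), np.int64(283)) (893, np.int64(270), np.int64(258), np.int64(271)) (610, np.int64(276), np.int64(254), np.int64(267)) [-1.534185    0.27360193 -0.45661033]
```

>>> play_rows([
  [-1.4,5.85,0,0,0,0],
  [-1.4,5.85,0,0,0,0],
  [-1.4,5.85,0,0,0,0],
  [-1.4,5.85,0,0,0,0],
  [-1.4,5.85,0,0,0,0],
  [-1.4,5.85,0,0,0,0],
  [-1.4,5.85,0,0,0,0],
  [-1.4,5.85,0,0,0,0],
  [-1.4,5.85,0,0,0,0],
  [-1.4,5.85,0,0,0,0],
  [-1.4,5.85,0,0,0,0],
  [-1.4,5.85,0,0,0,0],
  [-1.4,5.85,0,0,0,0],
  [-1.4,5.85,0,0,0,0],
  [-1.4,5.85,0,0,0,0],
  [-1.4,5.85,0,0,0,0],
  [-1.4,5.85,0,0,0,0],
  [-1.4,5.85,0,0,0,0],
  [-1.4,5.85,0,0,0,0],
  [-1.4,5.85,0,0,0,0],
])

```text
clock: 17.73
position: [563.5, 12.7, 96.3]
ee_rot: [0.994, 0.114, -0.0, 0.0]
contact_force: [3.1, -2.3, 0.9]
gripper_width: 0.1
grasp_force: 1.8
```

>>> play_rows([
  [-1.1,4.9,0,0,0,0],
  [-1.1,4.9,0,0,0,0],
  [-1.1,4.9,0,0,0,0],
  [-1.1,4.9,0,0,0,0],
  [-1.1,4.9,0,0,0,0],
  [-1.1,4.9,0,0,0,0],
  [-1.1,4.9,0,0,0,0],
  [-1.1,4.9,0,0,0,0],
  [-1.1,4.9,0,0,0,0],
  [-1.1,4.9,0,0,0,0],
])

```text
clock: 18.57
position: [552.2, 61.5, 96.2]
ee_rot: [0.994, 0.114, -0.0, 0.0]
contact_force: [1.4, -3.7, 1.7]
gripper_width: -0.2
grasp_force: 2.0
```

>>> play_rows([
  [-0.6,2.4,0,0,0,0],
  [-0.6,2.4,0,0,0,0],
  [-0.6,2.4,0,0,0,0],
  [-0.6,2.4,0,0,0,0],
  [-0.6,2.4,0,0,0,0],
  [0,0,0,0,0,0],
])

```text
clock: 19.07
position: [549.4, 73.6, 96.2]
ee_rot: [0.994, 0.114, -0.0, -0.0]
contact_force: [0.4, -1.2, 1.7]
gripper_width: -0.0
grasp_force: 0.8
```

>>> play_rows([
  [-0.2,1,0,0,0,0],
  [-0.2,1,0,0,0,0],
  [0,0,0,0,0,0],
])

```text
clock: 19.32
position: [549.1, 75.2, 96.2]
ee_rot: [0.994, 0.114, -0.0, 0.0]
contact_force: [-0.2, -2.8, 2.0]
gripper_width: 0.3
grasp_force: 1.3
```

>>> play_rows([
  [-0.2,1,0,0,0,0],
  [-0.2,1,0,0,0,0],
  [0,0,0,0,0,0],
])

```text
clock: 19.57
position: [548.6, 77.1, 96.2]
ee_rot: [0.994, 0.114, -0.0, 0.0]
contact_force: [0.1, -2.7, 2.6]
gripper_width: -0.2
grasp_force: 1.5
```

>>> play_rows([
  [-0.2,1,0,0,0,0],
  [-0.2,1,0,0,0,0],
  [0,0,0,0,0,0],
])

```text
clock: 19.82
position: [548.2, 79.2, 96.2]
ee_rot: [0.994, 0.114, -0.0, 0.0]
contact_force: [-0.5, -3.0, 1.3]
gripper_width: 0.0
grasp_force: 1.5
```

>>> play_rows([
  [-0.2,1,0,0,0,0],
  [-0.2,1,0,0,0,0],
  [0,0,0,0,0,0],
])

```text
clock: 20.07
position: [548.0, 79.8, 96.2]
ee_rot: [0.994, 0.114, -0.001, 0.001]
contact_force: [1.7, -8.3, 1.0]
gripper_width: 0.3
grasp_force: 4.6
```

Force jumped from 3 to 8 N and the tool stalled, so the pack is nearly tight. I'll push a little more to confirm.

>>> play_rows([
  [-0.2,0.8,0,0,0,0],
  [0,0,0,0,0,0],
  [0,0,0,0,0,0],
])

```text
clock: 20.32
position: [547.9, 79.9, 96.2]
ee_rot: [0.994, 0.113, -0.001, 0.001]
contact_force: [3.3, -12.0, -0.5]
gripper_width: 0.1
grasp_force: 6.1
```

Tight. I'll back off, lift clear and check it numerically.

>>> play_rows([
  [0.6,-2.4,0,0,0,0],
  [1.1,-4.9,0,0,0,0],
  [2.2,-9.8,0,0,0,0],
  [2.2,-9.8,0,0,0,0],
  [0,0,15,0,0,0],
  [0,0,25,0,0,0],
  [0,0,30,0,0,0],
  [0,0,30,0,0,0],
  [5,-30,20,0,0,0],
  [5,-30,20,0,0,0],
  [5,-30,20,0,0,0],
  [0,-30,20,0,0,0],
  [0,-30,0,0,0,0],
  [0,-30,0,0,0,0],
  [0,-30,0,0,0,0],
  [0,0,0,0,0,0],
  [0,0,0,0,0,0],
])

```text
clock: 21.73
position: [568.7, -156.7, 275.9]
ee_rot: [0.994, 0.112, -0.0, -0.0]
contact_force: [0.1, -0.3, 0.1]
gripper_width: -0.1
grasp_force: 0.0
```

```bash
python3 - <<'E'
from m import *
import pickle
D0=pickle.load(open('d0.pkl','rb'));O=np.array([562.7,13.6]);f=np.array([-.228,.974]);g=np.array([-.974,-.228])
print(read_state()['position'])
for n in('top','scene'):
    d=snap(n);I=np.array(d['image']);h=cv2.cvtColor(I,cv2.COLOR_RGB2HSV).astype(int)
    B=(190,140,320,245) if n=='top' else (190,150,350,290)
    for k,m,z in(('blue',(h[...,0]>95)&(h[...,0]<125)&(h[...,1]>120),58),('pale',(h[...,0]<25)&(h[...,1]>60)&(h[...,2]>135)&(h[...,1]<150),58),('lath',I.max(2)<50,58)):
        r=rect(d,m,z,B);print(n,k,r,'frame',((r[3]-O)@f).round(1),((r[3]-O)@g).round(1))
    p=lambda q:((lambda t:(t[...,0]>120)&(t[...,0]<145)&(t[...,1]>110))(cv2.cvtColor(np.array(q),cv2.COLOR_RGB2HSV)))
    a,b=p(D0[n]['image']),p(I); red=lambda q:(np.array(q)[...,0]>150)&(np.array(q)[...,1]<50)
    bx=(slice(110,155),slice(165,275)) if n=='top' else (slice(215,310),slice(300,405))
    for u,v in((a[bx],b[bx]),(red(D0[n]['image']),red(I))): print('shift px',np.mean(np.where(u),1)-np.mean(np.where(v),1),u.sum(),v.sum())
E
```

```text
[ 568.71754049 -156.65955518  275.94062471]
top blue (111, array([598.5, 115.6]), 'rect', array([595.2, 116.1]), array([74.3, 19.4]), 'long axis deg 14.7') frame 92.4 -55.0
top pale (285, array([539.1, 122.9]), 'rect', array([540.2, 114.5]), array([178.5,  38.5]), 'long axis deg 12.2') frame 103.4 -1.1
top lath (208, array([ 633.1, -165.3]), 'rect', array([ 636.3, -164.5]), array([66. , 53.1]), 'long axis deg -63.8') frame -190.3 -31.1
shift px [-7.65284553 44.31815718] 90 41
shift px [-2.77227011 -5.0466954 ] 174 48
scene blue (790, array([557.9,  95.2]), 'rect', array([552.2,  93.4]), array([201.7,  47.2]), 'long axis deg 11.8') frame 80.1 -8.0
scene pale (106, array([400. , 228.1]), 'rect', array([408.6, 230. ]), array([73.9, 32.4]), 'long axis deg 69.5') frame 245.9 100.8
scene lath (734, array([296.5, -29.8]), 'rect', array([315. , -35.3]), array([113.8, 142.4]), 'long axis deg -37.2') frame 8.8 252.4
shift px [-0.09605033  0.07662162] 397 394
shift px [0. 0.] 500 500
```

```bash
python3 -c "
from h import *
print(job_done())"
```

```text
the job is handed in; nothing more can be done
None
```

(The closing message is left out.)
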